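Rotate the filter-cartridge stock

TASK

First bring the older filter cartridges standing in the rack's cartridge row forward, the foremost right up to the front stop (the end nearest the robot) and a second one, if there is one, close behind it. Then swing the clamp bar on the delivery block up and fully back, take every new cartridge out of the block and stand it upright in the same row behind the older ones, and put the spent cartridges that stand loose on the counter into the emptied sockets for return, right down. Last, swing the clamp bar down fully shut; leave the other things on the counter where they are.

Things in the scene. Friction and masses are not known exactly. Their poses are not given: they have to be found in the camera images.
- old_a: Older stock: identical white water-filter cartridge: a cylinder 48 mm across and 95 mm high with a narrower round head 34 mm across and 40 mm high on top (135 mm in all), 220 to 410 g, bottom-heavy. Origin: centre of its underside; z axis up along the cartridge. It stands in the cartridge row of the rack, some way behind the front stop. One or both of old_a and old_b are present.
- old_b: Older stock: identical white water-filter cartridge: a cylinder 48 mm across and 95 mm high with a narrower round head 34 mm across and 40 mm high on top (135 mm in all), 220 to 410 g, bottom-heavy. Origin: centre of its underside; z axis up along the cartridge. It stands in the same row, farther back than old_a.
- new_a: New stock: identical white water-filter cartridge: a cylinder 48 mm across and 95 mm high with a narrower round head 34 mm across and 40 mm high on top (135 mm in all), 220 to 410 g, bottom-heavy. Origin: centre of its underside; z axis up along the cartridge. It stands 45 mm deep in one of the block's three sockets. Two or three of new_a, new_b, new_c are present.
- new_b: New stock: identical white water-filter cartridge: a cylinder 48 mm across and 95 mm high with a narrower round head 34 mm across and 40 mm high on top (135 mm in all), 220 to 410 g, bottom-heavy. Origin: centre of its underside; z axis up along the cartridge. It stands 45 mm deep in one of the block's three sockets. Two or three of new_a, new_b, new_c are present.
- new_c: New stock: identical white water-filter cartridge: a cylinder 48 mm across and 95 mm high with a narrower round head 34 mm across and 40 mm high on top (135 mm in all), 220 to 410 g, bottom-heavy. Origin: centre of its underside; z axis up along the cartridge. It stands 45 mm deep in one of the block's three sockets. Two or three of new_a, new_b, new_c are present.
- rack: Fixed low white tray with two open-topped rows side by side, running away from the robot. The cartridge row is the left one (+y); the right one, its centre line 77 mm to the right, holds two short tins. Origin: centre of its underside, x along the rows to the back, z up. 300 x 152 mm; floor 12 mm above the counter, side walls 40 mm above that floor, end stops 30 mm.
- row_front (a point): Front end of the cartridge row: point on the row's floor, midway between its side walls, at the inner face of the front stop. x axis: along the row towards the back; y: across to the left; z up. The row is 280 mm long inside and 63 mm wide. Five cartridges fit in it if they stand no more than about 5 mm apart.
- row_back (a point): The back end of the cartridge row: point on its floor, midway between the side walls, at the inner face of the back stop, 280 mm from row_front.
- block_top (a point): Centre of the top face of the delivery block, 65 mm above the counter: a fixed grey block 110 mm (x) by 270 mm (y) with three round sockets 54 mm wide and 45 mm deep in a line along its y, 80 mm apart, the middle one at this point. x axis points away from the robot to the hinge side, z up.
- spent_a: Spent: identical white water-filter cartridge: a cylinder 48 mm across and 95 mm high with a narrower round head 34 mm across and 40 mm high on top (135 mm in all), 220 to 410 g, bottom-heavy. Origin: centre of its underside; z axis up along the cartridge. It stands loose on the counter, in front of or beside the block and rack. One or both of spent_a and spent_b are present.
- spent_b: Spent: identical white water-filter cartridge: a cylinder 48 mm across and 95 mm high with a narrower round head 34 mm across and 40 mm high on top (135 mm in all), 220 to 410 g, bottom-heavy. Origin: centre of its underside; z axis up along the cartridge. It stands loose on the counter, in front of or beside the block and rack. One or both of spent_a and spent_b are present.
- bail_hinge (a point): Middle of the clamp bar's hinge axis, 168 mm above the counter, 48 mm behind the line of the sockets; the axis runs along the block's y between two uprights at y = +/-128 mm, which reach 180 mm above the counter. Axes as those of block_top.
- bail_grip (a point): Middle of the clamp bar's front grip: a round rubber sleeve 16 mm thick, 90 mm long along the block's y, 106 mm from the hinge axis. Shut, it lies level with the hinge, 58 mm on the robot's side of the sockets, with a thin second bar close above the cartridges' heads. It moves on an arc up and over to the far side.
- bail (a joint): Angle of the clamp bar, rad: 0 shut (level, over the cartridges), 1.57 upright, 2.0 fully back against its stop (the bar then reaches 275 mm above the counter). Friction holds it wherever it is left; about 3 N at the grip move it.
- tin_a: Bystander: short tin in the other row of the rack. Origin: centre of its underside.
- tin_b: Bystander: short tin in the other row of the rack. Origin: centre of its underside.
- soap: Bystander: clear bottle, 50 mm wide, 120 mm high. Origin: centre of its underside.
- bowl: Bystander: green bowl, 120 mm wide, 60 mm high. Origin: centre of its underside.
- adapter: Bystander: black power adapter, 130 x 55 x 35 mm. Origin: centre of its underside.
There are look-alikes about, which are no part of the job. What is shaped like the new_b but blue is not meant.

How it is judged:
On the way, in this order (a step that is already met when the one before it is completed fails the run):
1. the older cartridges stand at the front of the row (y of old_a in the frame of row_front between -0.012 and 0.012 m and x of old_a in the frame of row_front between 0.01 and 0.275 m and z of old_a in the frame of row_front between -0.006 and 0.006 m and angle between each of old_a, old_b's own z axis and vertical below 0.12 rad and y of old_b in the frame of row_front between -0.012 and 0.012 m and x of old_b in the frame of row_front between 0.01 and 0.275 m and z of old_b in the frame of row_front between -0.006 and 0.006 m and x of any of old_a, old_b in the frame of row_front below 0.042 m and x of each of old_a, old_b in the frame of row_front below 0.11 m), for 0.2 s.
2. the clamp bar is swung back (value of joint bail above 1.6 rad), for 0.2 s.
3. every new cartridge stands in the row and every spent one in a socket (y of new_a in the frame of row_front between -0.012 and 0.012 m and x of new_a in the frame of row_front between 0.01 and 0.275 m and z of new_a in the frame of row_front between -0.006 and 0.006 m and angle between each of new_a, new_b, new_c's own z axis and vertical below 0.12 rad and y of new_b in the frame of row_front between -0.012 and 0.012 m and x of new_b in the frame of row_front between 0.01 and 0.275 m and z of new_b in the frame of row_front between -0.006 and 0.006 m and y of new_c in the frame of row_front between -0.012 and 0.012 m and x of new_c in the frame of row_front between 0.01 and 0.275 m and z of new_c in the frame of row_front between -0.006 and 0.006 m and y of spent_a in the frame of block_top between -0.09 and 0.09 m and x of spent_a in the frame of block_top between -0.01 and 0.01 m and z of each of spent_a, spent_b in the frame of block_top below -0.035 m and angle between each of spent_a, spent_b's own z axis and vertical below 0.15 rad and y of spent_b in the frame of block_top between -0.09 and 0.09 m and x of spent_b in the frame of block_top between -0.01 and 0.01 m), for 0.2 s.
4. the clamp bar is shut again (value of joint bail below 0.09 rad), for 0.2 s.
At the end, for the whole second after the job is handed in: Old and new cartridges stand upright (7 degrees), at rest, on the row's floor; one old centre is under 42 mm from the front stop, any second under 110 mm, the new behind; spent ones stand in sockets, under 10 mm off the bottom; the clamp bar is within 0.09 rad of shut (all of step 1 and all of step 3 and linear speed of each of old_a, old_b, new_a, new_b, new_c, spent_a, spent_b below 0.03 m/s and value of joint bail below 0.09 rad); the robot touches nothing.
It fails at once if a bystander (tin, clear bottle, bowl, adapter) is moved by more than 30 mm (distance of any of tin_a, tin_b, soap, bowl, adapter from where it was at the start of the episode above 0.03 m).
Of spent_a, spent_b only 1 to 2 are there at a start; the rules pass over those that are not, and their reading is None.
Of old_a, old_b only 1 to 2 are there at a start; the rules pass over those that are not, and their reading is None.
Of new_a, new_b, new_c only 2 to 3 are there at a start; the rules pass over those that are not, and their reading is None.
At some moment in a run one of old_a, old_b, new_a, new_b, new_c, spent_a, spent_b may be knocked a few centimetres aside while the robot is not near it.
It also fails if it takes over 210 s, if anything falls off the work surface, if the arm or the gripper's body presses on something with over 40 N, if the wrist force passes 120 N, or if a joint passes its speed limit or range.

ROBOT

A 7-joint arm with a two-finger parallel gripper is mounted at the origin on the work surface. World frame = base frame: x ahead of the robot, y to its left, z up, the work surface at z = 0. Lengths are in m, angles in rad, forces in N, time in s.
With the tool pointing down it reaches from about 0.425 to 0.875 m from the base axis. Payload 4.7 kg.
Tool frame: the origin (TCP) lies midway between the tips of the shut fingers; the grasp point (between the pads) lies 19 mm behind it; z points along the fingers, y is the direction in which the jaws open and shut (so a half turn about z gives the same grasp; the last joint's range is limited). The gripper opens to 87 mm and grips with 3 to 60 N. Pads are 19 mm wide; open, the fingers measure 117 mm over their backs; the gripper's body (75 mm by 190 mm) begins 51 mm behind the grasp point.
Start: joints at [1.144, 0.321, -0.07, 1.45, 0.023, 1.371, -0.057], TCP at [0.277, -0.588, 0.223] pointing down, gripper open.
Joint ranges: [-2.86, 2.86], [-0.3, 2.09], [-1.38, 1.24], [0.06, 2.45], [-1.56, 4.7], [0.09, 2.05], [-2.69, 2.69]. Speed limits (rad/s): [2.57, 2.57, 3.14, 3.14, 3.14, 3.14, 3.14].

INTERFACE

Orientations are given as a rotation vector (axis times angle).
In Python, from bench import get_state, eyes, job gives the robot as it stands. The module is installed in compiled form; this text tells all that it offers.
- The arm moves only by the shell command python3 -m jog 'ROWS' [FORCE]. ROWS is JSON, a list that holds one entry, the list of rows, each a list of 5 numbers: the opening, from 0 (shut) to 1 (fully open), then the shift along the tool's x, y, z in units of 40 mm (1.0 is 40 mm), then the turn about the tool's z in units of 5 degrees (1.0 is 5 degrees). In form: [[[jaw, dx, dy, dz, turn], ...]]. A call has 1 to 10 rows; each row shifts and turns the commanded pose from where the row before left it, along the tool's axes as they then stand; what a row does not reach is not made up. A row lasts 1/8 s, in which the tool goes at most 62.5 mm and 10.7 degrees, less where a joint would pass 70% of its speed; a pose out of reach is approached as far as the arm can. A call is refused whole if a number of a shift passes 1 or a number of a turn 1, either way. A call with a gripper value outside its range is refused whole. The fingers move at their own pace and stop on an object; FORCE is the grip in N (left out, the last holds). Time passes only in rows, so rows that do not move let the fingers close. It gives the time, the measured TCP pose, the force and the opening at its end, in the units of the state.
- get_state(): the state, without advancing time (a new reading comes with each control period).
- eyes.get_image(name): name is "scene" or "top" or "wrist"; returns (picture, depth): 384x512x3 uint8, red, green, blue; 384x512 float32, m along the optical axis (not along the pixel's ray), 0 where there is no reading.
- eyes.camera_params(name): a dict with "camera_matrix" (3x3 intrinsics, pixels), "k1" (the pictures are not rectified: a ray, as slopes to the right and down, at radius r is drawn at 1 + k1 r^2 times it, then the intrinsics apply), "pose" (4x4, takes a point from camera to world coordinates); the wrist camera has in their place "mount" (4x4, takes a point from camera to tool coordinates, whose origin is the TCP and whose axes are the flange's). Camera axes: x right, y down, z forward; pixel columns grow to the right and rows downward; lengths in m; the calibration is good to about 2 mm. A picture is of the moment at which its call begins: read the wrist's pose just before it. camera_params takes no time and is no camera call.
- job.close_job(): hands the job in, once; it reports no verdict.
The state is a dict: "time": time; "joint_positions": joint angles; "qd": joint speeds; "joint_torque": joint torques, N m; "position": TCP position; "tool_rot": TCP orientation; "ft_force": force on the tool from outside, world axes, zero at the start; "torque": the same for the moment, N m; "grip_width": opening from 0.0 (shut) to 1.0 (fully open).
Only numpy, scipy, OpenCV 4.12 (cv2) and the standard library are available. Lean on these libraries where they do the work, as an engineer would, in place of code of your own. Each camera call takes 0.05 s, during which the arm holds its last target. There are 200 camera calls.

## Working session

There is one attempt and no reset: what is moved stays moved. The work goes in short steps, Python scripts to look and compute and a shell command to move; the robot and the scene stay as the last step left them, time stands still between calls to the robot, and variables do not carry over. Pictures are saved under pics/ and viewed, about 12 in all and at most 16, crops included, and the job is handed in when it is done.

```bash
mkdir -p pics
cat > h.py <<'E'
import numpy as np, cv2
from scipy.spatial.transform import Rotation as R
from bench import get_state, eyes, job
def snap(name, fn=None):
    s=get_state(); im,d=eyes.get_image(name); p=eyes.camera_params(name)
    if 'pose' in p: T=np.array(p['pose'])
    else:
        W=np.eye(4); W[:3,:3]=R.from_rotvec(s['tool_rot']).as_matrix(); W[:3,3]=s['position']; T=W@np.array(p['mount'])
    if fn: cv2.imwrite('pics/'+fn+'.png', im[:,:,::-1])
    np.savez('/tmp/'+(fn or name)+'.npz',im=im,d=d,T=T,K=p['camera_matrix'],k1=p['k1'])
    return im,d,T,np.array(p['camera_matrix']),p['k1']
def load(fn):
    z=np.load('/tmp/'+fn+'.npz'); return z['im'],z['d'],z['T'],z['K'],float(z['k1'])
def cloud(S):
    im,d,T,K,k1=S; h,w=d.shape
    u,v=np.meshgrid(np.arange(w),np.arange(h)); x=(u-K[0,2])/K[0,0]; y=(v-K[1,2])/K[1,1]
    xu,yu=x.copy(),y.copy()
    for _ in range(8):
        f=1+k1*(xu**2+yu**2); xu,yu=x/f,y/f
    P=np.stack([xu*d,yu*d,d],-1)@T[:3,:3].T+T[:3,3]; P[d==0]=np.nan
    return P
def ray(S,u,v,z):
    im,d,T,K,k1=S; x=(u-K[0,2])/K[0,0]; y=(v-K[1,2])/K[1,1]; a,b=x,y
    for _ in range(8):
        f=1+k1*(a*a+b*b); a,b=x/f,y/f
    r=T[:3,:3]@np.array([a,b,1]); return T[:3,3]+r*(z-T[2,3])/r[2]
E
python3 - <<'E'
from h import *
for n in('scene','top'):
    S=snap(n,n+'0'); print(n,S[2].round(3).tolist(),S[3].tolist(),S[4])
s=get_state(); print(s); print(R.from_rotvec(s['tool_rot']).as_matrix().round(3)); print(eyes.camera_params('wrist'))
E
```

```text
scene [[0.295, 0.606, -0.739, 1.314], [0.956, -0.184, 0.23, -0.233], [0.003, -0.774, -0.633, 0.77], [0.0, 0.0, 0.0, 1.0]] [[356.0384857707902, 0.0, 256.2505039566397], [0.0, 356.0384857707902, 188.71964138508474], [0.0, 0.0, 1.0]] 0.023722515145388832
top [[-0.02, -0.983, 0.182, 0.304], [-1.0, 0.019, -0.01, 0.016], [0.007, -0.182, -0.983, 1.381], [0.0, 0.0, 0.0, 1.0]] [[479.9813809418094, 0.0, 253.23119937693625], [0.0, 479.9813809418094, 201.6988414902069], [0.0, 0.0, 1.0]] -0.02550695363744755
{'time': 0.1, 'joint_positions': array([ 1.14411148,  0.3217925 , -0.07010962,  1.45155334,  0.02261274,
        1.37079415, -0.05689351]), 'qd': array([ 1.00391966e-03, -2.63337436e-04,  1.02413980e-03, -7.84507918e-05,
       -8.16631853e-04, -7.88147086e-04,  7.18239441e-04]), 'joint_torque': array([-6.02317286e-04, -4.92572486e+01, -4.05899137e-01, -3.13400352e+01,
       -6.40489510e-02,  3.95426864e-02,  7.92841070e-05]), 'position': array([ 0.27707673, -0.58743877,  0.22154258]), 'tool_rot': array([-3.06392962e+00, -6.86514141e-01,  7.51745080e-04]), 'ft_force': array([-0.25419783,  0.37239527, -0.31880615]), 'torque': array([ 0.03687682, -0.0094244 ,  0.07160035]), 'grip_width': 0.998317969084689}
[[ 0.904  0.427 -0.001]
 [ 0.427 -0.904  0.002]
 [-0.    -0.002 -1.   ]]
{'camera_matrix': array([[289.7043979 ,   0.        , 257.70032215],
       [  0.        , 289.7043979 , 186.2038739 ],
       [  0.        ,   0.        ,   1.        ]]), 'k1': -0.024301567460087135, 'mount': array([[-4.00361638e-04, -9.70815305e-01, -2.39828030e-01,
         6.51482936e-02],
       [ 9.99999336e-01, -1.29579117e-04, -1.14483692e-03,
        -1.16131592e-03],
       [ 1.08034850e-03, -2.39828329e-01,  9.70814712e-01,
        -1.63016397e-01],
       [ 0.00000000e+00,  0.00000000e+00,  0.00000000e+00,
         1.00000000e+00]])}
```

View pics/top0.png

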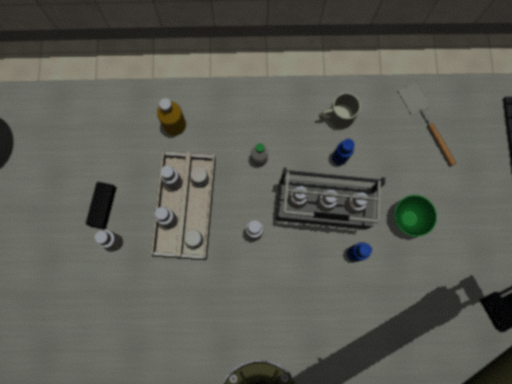

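View pics/scene0.png

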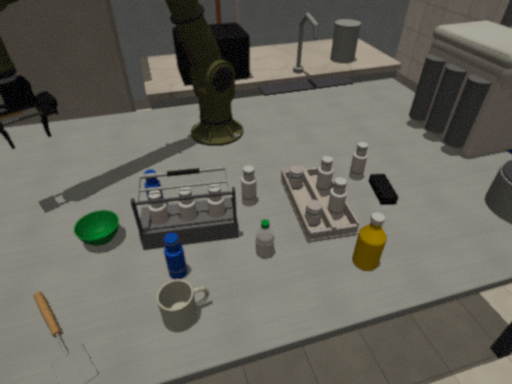

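The top view shows the rack at about (185,205). Two older cartridges stand in its left row at (170,175) and (164,215), with tins at (200,178) and (193,238). The block holds three new ones at (299,196), (329,200) and (359,203). Spent candidates stand loose at (255,229) and (105,238), both white. The blue ones at (344,150) and (360,251) are look-alikes. The clear bottle with the green cap, (260,155), is the soap. Next I'll measure and check an enlarged crop.

```bash
cat >> h.py <<'E'
def heads(S,guess,ztop,tol=.012,r=.03):
    """fit head circle (r=17mm) centre from cloud points near the top height"""
    P=cloud(S).reshape(-1,3); P=P[np.isfinite(P[:,0])]
    m=(abs(P[:,2]-ztop)<tol)&(np.hypot(*(P[:,:2]-np.array(guess)).T)<r); Q=P[m]
    if len(Q)<5: return None
    lo,hi=Q[:,:2].min(0),Q[:,:2].max(0)
    return np.r_[(lo+hi)/2, Q[:,:2].mean(0), hi-lo, np.median(Q[:,2]), len(Q)].round(4)
E
python3 - <<'E'
from h import *
S=load('top0')
for n,u,v,z in [('oldfar',169,171,.147),('oldnear',164,212,.147),('n1',299,192,.155),('n2',329,197,.155),('n3',359,200,.155),('sp1',254,227,.135),('sp2',102,235,.135)]:
    g=ray(S,u,v,z)[:2]; print(n,g.round(3),heads(S,g,z))
im=S[0]
c=cv2.resize(im[145:265,85:385],None,fx=2.66,fy=2.66,interpolation=cv2.INTER_CUBIC); cv2.imwrite('pics/crop1.png',c[:,:,::-1])
E
```

```text
oldfar [0.619 0.224] [6.192e-01 2.299e-01 6.185e-01 2.295e-01 3.450e-02 3.210e-02 1.473e-01
 1.390e+02]
oldnear [0.51  0.236] [5.075e-01 2.427e-01 5.072e-01 2.420e-01 3.210e-02 3.340e-02 1.465e-01
 1.460e+02]
n1 [ 0.554 -0.117] [ 5.539e-01 -1.215e-01  5.515e-01 -1.208e-01  3.420e-02  3.420e-02
  1.549e-01  1.070e+02]
n2 [ 0.54  -0.195] [ 5.427e-01 -2.000e-01  5.406e-01 -1.998e-01  3.250e-02  3.310e-02
  1.550e-01  1.040e+02]
n3 [ 0.53  -0.273] [ 5.346e-01 -2.797e-01  5.326e-01 -2.796e-01  3.370e-02  3.330e-02
  1.550e-01  1.050e+02]
sp1 [0.467 0.002] [4.694e-01 6.000e-04 4.690e-01 9.000e-04 3.440e-02 3.430e-02 1.353e-01
 1.450e+02]
sp2 [0.454 0.399] [4.490e-01 4.023e-01 4.491e-01 4.013e-01 3.200e-02 3.470e-02 1.343e-01
 1.490e+02]
```

View pics/crop1.png

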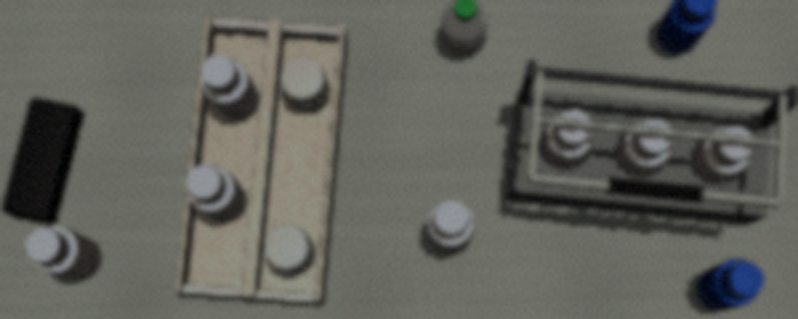

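Run:
```python
from h import *
S=load('top0'); P=cloud(S).reshape(-1,3); P=P[np.isfinite(P[:,0])]
def fit(zlo,zhi,x,y):
    m=(P[:,2]>zlo)&(P[:,2]<zhi)&(P[:,0]>x[0])&(P[:,0]<x[1])&(P[:,1]>y[0])&(P[:,1]<y[1])
    return P[m]
Q=fit(.035,.056,(.36,.72),(.09,.32)); 
r=cv2.minAreaRect((Q[:,:2]*1000).astype(np.float32)); print('rack',r, len(Q)); print(cv2.boxPoints(r))
Q=fit(.058,.07,(.40,.68),(-.4,-.03)); r=cv2.minAreaRect((Q[:,:2]*1000).astype(np.float32)); print('block',r,len(Q)); print(cv2.boxPoints(r))
# grip sleeve: dark, z about .168
Q=fit(.16,.19,(.40,.68),(-.4,-.03)); r=cv2.minAreaRect((Q[:,:2]*1000).astype(np.float32)); print('bail',r,len(Q)); print(cv2.boxPoints(r))
for n,u,v,z in [('grip',329,216,.176),('mid rack wall near',180,257,.05),('soap',260,148,.12)]: print(n,ray(S,u,v,z).round(3))
```

```text
rack ((551.4102783203125, 199.37734985351562), (153.49282836914062, 301.71484375), 84.54090118408203) 1530
[[393.93582 137.33087]
 [694.2822  108.62719]
 [708.88477 261.42383]
 [408.53833 290.1275 ]]
block ((563.6392822265625, -211.73684692382812), (418.13507080078125, 239.28207397460938), 62.7448844909668) 1988
[[ 361.5381  -342.80292]
 [ 574.25415 -452.38293]
 [ 765.7405   -80.67078]
 [ 553.0244    28.90924]]
bail ((540.0317993164062, -199.10690307617188), (262.0717468261719, 123.58580780029297), 82.8162841796875) 1428
[[ 462.33774  -321.3869  ]
 [ 584.9534   -336.84146 ]
 [ 617.7258    -76.826904]
 [ 495.11017   -61.372345]]
grip [ 0.486 -0.189  0.176]
mid rack wall near [0.399 0.207 0.05 ]
soap [ 0.686 -0.019  0.12 ]
```

Measurements agree with the given sizes. The rack comes out at 302x153 mm, yaw −5.46°, with row_front ≈ (0.416, 0.251). The block yaw is ≈ −6.95° and its centre ≈ (0.543, −0.200). The first move raises the tool and turns it so the jaws lie across the row, with the camera on the robot's side.

```bash
cat >> h.py <<'E'
RY=-.0953; RF=np.array([.4157,.2510]); RX=np.array([np.cos(RY),np.sin(RY)]); RYv=np.array([-RX[1],RX[0]])
BY=-.1214; BC=np.array([.5437,-.2004]); BX=np.array([np.cos(BY),np.sin(BY)]); BYv=np.array([-BX[1],BX[0]])
row=lambda x,y=0: RF+x*RX+y*RYv
blk=lambda x,y: BC+x*BX+y*BYv
def pose():
    s=get_state(); M=R.from_rotvec(s['tool_rot']).as_matrix(); return s,M
def plan(xy,z,psi=None):
    s,M=pose(); p=s['position']; cur=np.degrees(np.arctan2(M[1,0],M[0,0]))
    d=M.T@(np.r_[xy,z]-p)
    t=0 if psi is None else -((psi-cur+180)%360-180)/5
    if psi is not None:  # shift in axes after turn
        c=np.radians(psi); N=np.array([[np.cos(c),np.sin(c),0],[np.sin(c),-np.cos(c),0],[0,0,-1]]); d2=N.T@(np.r_[xy,z]-p)
    else: d2=d
    print('t',round(s['time'],2),'pos',p.round(4),'psi',cur.round(2),'turn',round(t,2),'units after turn',(d2/.04).round(3),'F',s['ft_force'].round(1),'w',round(s['grip_width'],3))
E
J="python3 -m jog"
$J '[[[1,0,0,-0.5,-1],[1,0,0,-0.5,-1],[1,0,0,-0.5,-1],[1,0,0,-0.5,-1],[1,0,0,0,-1],[1,0,0,0,-1],[1,0,0,0,-1],[1,0,0,0,-1],[1,0,0,0,-1],[1,0,0,0,-1]]]' 20
$J '[[[1,0,0,0,-1],[1,0,0,0,-1],[1,0,0,0,-1],[1,0,0,0,-1],[1,0,0,0,-1],[1,0,0,0,-1],[1,0,0,0,-1],[1,0,0,0,-1],[1,0,0,0,-1],[1,0,0,0,-1]]]'
$J '[[[1,0,0,0,-1],[1,0,0,0,-1],[1,0,0,0,-1],[1,0,0,0,-1],[1,0,0,0,-1],[1,0,0,0,-1],[1,0,0,0,-1],[1,0,0,0,-1],[1,0,0,0,-1],[1,0,0,0,-0.8]]]'
$J '[[[1,-1,0,0,0],[1,-1,0,0,0],[1,-1,0,0,0],[1,-1,0,0,0],[1,-1,0,0,0],[1,0,0,0,0]]]'
python3 -c "
from h import *
plan([.5075,.2427],.22,np.degrees(RY)+180); print(get_state()['joint_positions'].round(2))"
```

```text
time: 1.35
position: [0.2772, -0.5876, 0.3019]
tool_rot: [-2.484, -1.921, -0.0]
ft_force: [0.7, 0.5, -0.3]
grip_width: 0.998
time: 2.6
position: [0.2772, -0.5877, 0.3019]
tool_rot: [-1.44, -2.791, -0.001]
ft_force: [-1.4, 0.5, 0.5]
grip_width: 1.0
time: 3.85
position: [0.2772, -0.5877, 0.3019]
tool_rot: [-0.154, -3.137, -0.002]
ft_force: [-0.6, -0.0, -0.3]
grip_width: 0.995
time: 4.6
position: [0.4803, -0.6055, 0.2995]
tool_rot: [-0.149, -3.138, -0.007]
ft_force: [0.4, 0.4, -0.3]
grip_width: 1.001
t 4.6 pos [ 0.4803 -0.6055  0.2995] psi 174.57 turn 0.01 units after turn [ 1.341 21.172  1.988] F [ 0.4  0.4 -0.3] w 1.001
[ 1.08  0.62 -0.42  0.9   0.24  1.66  2.23]
```

```bash
J="python3 -m jog"
$J '[[[0.8,0,1,0,0],[0.8,0,1,0,0],[0.8,0,1,0,0],[0.8,0,1,0,0],[0.8,0,1,0,0],[0.8,0,1,0,0],[0.8,0,1,0,0],[0.8,0,1,0,0],[0.8,0,1,0,0],[0.8,0,1,0,0]]]'|head -2
$J '[[[0.8,0,1,0,0],[0.8,0,1,0,0],[0.8,0,1,0,0],[0.8,0,1,0,0],[0.8,0,1,0,0],[0.8,0,1,0,0],[0.8,0,1,0,0],[0.8,0,1,0,0],[0.8,0,1,0,0],[0.8,0,1,0,0]]]'|head -2
$J '[[[0.8,0.67,0.6,0.5,0],[0.8,0.67,0.5,0.5,0],[0.8,0,0,0.5,0],[0.8,0,0,0.5,0],[0.8,0,0,0,0]]]'|head -2
python3 -c "
from h import *
S=snap('wrist','w1'); plan([.5075,.2427],.112,np.degrees(RY)+180)
for g in ([.5075,.2427],[.6192,.2299]): print(heads(S,g,.147,.006))"
```

```text
time: 5.85
position: [0.5153, -0.2094, 0.3024]
time: 7.1
position: [0.5563, 0.1879, 0.3024]
time: 7.72
position: [0.5075, 0.2349, 0.2205]
t 7.78 pos [0.508  0.2356 0.2218] psi 174.11 turn -0.09 units after turn [0.029 0.176 2.744] F [-0.9  0.1  0.9] w 0.8
[5.072e-01 2.481e-01 5.064e-01 2.481e-01 3.300e-02 3.310e-02 1.478e-01
 1.212e+03]
None
```

View pics/w1.png

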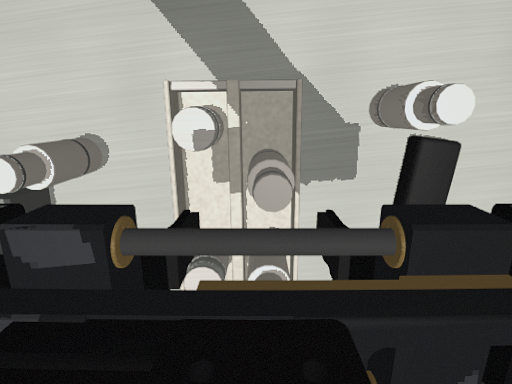

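The wrist view shows the nearer older cartridge at (270,185), with its head roughly centred between the row's walls at 239 and 297. The tins and spent_b (near (450,103)) are as expected. The wrist reading of y differs from the top view by 5 mm, so I'll check it against the rack walls.

Run:
```python
from h import *
for nm in('w1','top0'):
    S=load(nm); P=cloud(S).reshape(-1,3); P=P[np.isfinite(P[:,0])]
    q=(P[:,:2]-RF); a=q@RX; b=q@RYv
    m=(P[:,2]>.044)&(P[:,2]<.06)&(a>.02)&(a<.06)&(abs(b)<.15)
    h,e=np.histogram(b[m],np.arange(-.14,.06,.004)); print(nm,[(round(x*1e3),int(n)) for x,n in zip(e+.002,h) if n])
    m=(P[:,2]>.034)&(P[:,2]<.046)&(abs(b)<.02)&(abs(a)<.04); print(' stop',a[m].min(),a[m].max(),P[m,2].mean() if m.any() else 0)
    m=(abs(P[:,2]-.147)<.006)&(abs(b)<.03)&(abs(a-.092)<.03); print(' head b',b[m].min(),b[m].max(),a[m].min(),a[m].max())
    m=(abs(P[:,2])<.01)&(a<-.02)&(a>-.06)&(abs(b)<.1);print(' counter z',np.median(P[m,2]))
```

```text
w1 [(-110, 30), (-106, 131), (-102, 47), (-62, 1), (-58, 9), (-54, 21), (-50, 50), (-42, 19), (-38, 127), (-34, 134), (-30, 132), (-26, 58), (38, 147), (42, 67)]
 stop -0.011398261101667195 -0.0019485369649638476 0.042158694968305994
 head b -0.010321359265160484 0.022029304508831633 0.07491154291853372 0.1077571476161983
 counter z 0.0008728144201022026
top0 [(-114, 18), (-110, 15), (-102, 6), (-98, 5), (-94, 2), (-90, 2), (-86, 1), (-66, 1), (-46, 12), (-42, 21), (-38, 22), (-34, 21), (-30, 1), (30, 12), (34, 22), (38, 8)]
 stop -0.010851899100979478 -0.000723390336720528 0.041385605578225314
 head b -0.01588159351994605 0.017391152398897845 0.07612053663655191 0.10855126607458157
 counter z 0.00023123207545050484
```

The wrist frame is shifted about 5 mm in y as a whole, walls and head alike. I'll aim between the two readings, grip, and use the grip itself to find which camera is right.

```bash
J="python3 -m jog"
$J '[[[0.8,0.03,0.25,0.7,-0.1],[0.8,0,0,0.7,0],[0.8,0,0,0.7,0],[0.8,0,0,0.6,0],[0.8,0,0,0,0],[0,0,0,0,0],[0,0,0,0,0],[0,0,0,0,0],[0,0,0,0,0],[0,0,0,0,0]]]' 20
python3 -c "
from h import *
plan(row(.027),.114,np.degrees(RY)+180); S=snap('top','top1'); P=cloud(S).reshape(-1,3)
for g in ([.5075,.2427],[.6192,.2299]): print(heads(S,g,.147,.006))
s,M=pose(); q=(s['position'][:2]-RF); print('tcp in row',q@RX,q@RYv)"
```

```text
time: 9.02
position: [0.5074, 0.2473, 0.1148]
tool_rot: [0.144, 3.138, -0.0]
ft_force: [-0.2, 0.1, 1.6]
grip_width: 0.386
t 9.03 pos [0.5074 0.2473 0.1148] psi 174.76 turn 0.04 units after turn [ 1.616 -0.126  0.02 ] F [-0.2  0.1  1.6] w 0.386
None
[6.196e-01 2.297e-01 6.193e-01 2.302e-01 3.410e-02 3.190e-02 1.473e-01
 1.230e+02]
tcp in row 0.09162848991493575 0.005021613953222118
```

```bash
J="python3 -m jog"
$J '[[[0,0,0,-0.12,0],[0,0.4,-0.06,0,0],[0,0.4,0,0,0],[0,0.4,0,0,0],[0,0.39,0,0,0],[0,0,0,0,0],[0,0,0,0.1,0],[0,0,0,0.03,0],[0,0,0,0,0]]]'
python3 -c "
from h import *
plan(row(.027),.114)"
$J '[[[0.7,0,0,0,0],[0.7,0,0,0,0],[0.7,0,0,0,0],[0.7,0,0,-0.7,0],[0.7,0,0,-0.7,0],[0.7,-0.8,0,-0.7,0],[0.7,-1,0,0,0],[0.7,-1,0,0,0],[0.7,-1,0,0,0],[0.7,0,0,0,0]]]'
python3 -c "
from h import *
S=snap('top','top2'); W=snap('wrist','w2')
for g in (row(.028),[.6192,.2299]):
  for X in (S,W):
    h=heads(X,g,.147,.006); 
    if h is not None: q=h[:2]-RF; print(h,'row',q@RX,q@RYv)
plan([.6192,.2299],.114,np.degrees(RY)+180)"
```

```text
time: 10.2
position: [0.4447, 0.2506, 0.1148]
tool_rot: [0.145, 3.138, -0.0]
ft_force: [-0.6, -1.1, 4.0]
grip_width: 0.386
t 10.2 pos [0.4447 0.2506 0.1148] psi 174.71 turn 0 units after turn [ 0.048 -0.058  0.019] F [-0.6 -1.1  4. ] w 0.386
time: 11.45
position: [0.5975, 0.2351, 0.1965]
tool_rot: [-0.15, -3.136, -0.001]
ft_force: [0.3, -0.6, 0.4]
grip_width: 0.698
[4.448e-01 2.456e-01 4.450e-01 2.454e-01 3.160e-02 3.190e-02 1.474e-01
 1.360e+02] row 0.029481796955310915 -0.002606462791949599
[4.574e-01 2.505e-01 4.585e-01 2.501e-01 8.900e-03 2.840e-02 1.470e-01
 3.340e+02] row 0.04155835960250789 0.0034702661495391272
[6.095e-01 2.356e-01 6.092e-01 2.365e-01 1.440e-02 3.250e-02 1.475e-01
 5.760e+02] row 0.1943860108376806 0.0031110754753213912
t 11.55 pos [0.5944 0.2373 0.1975] psi 174.78 turn 0.05 units after turn [-0.636 -0.125  2.087] F [ 0.4  0.5 -0.5] w 0.7
```

The released cartridge reads y 0.2456 in the top camera and the TCP was at 0.2506, so the top camera is off by −5 mm in y and the wrist camera is right. I'll correct the frames for this and move the second old cartridge.

```bash
J="python3 -m jog"
sed -i 's/RF=np.array(\[.4157,.2510\])/RF=np.array([.4157,.2560])/' h.py
$J '[[[0.7,-0.63,-0.06,0.5,0],[0.7,0,0,0.5,0],[0.7,0,0,0.5,0],[0.7,0,0,0.58,0],[0.7,0,0,0,0],[0,0,0,0,0],[0,0,0,0,0],[0,0,0,0,0],[0,0,0,0,0],[0,0,0,0,0]]]' 20
python3 -c "
from h import *
plan(row(.080),.114,np.degrees(RY)+180)"
```

```text
time: 12.8
position: [0.6203, 0.2328, 0.1156]
tool_rot: [0.143, 3.137, 0.002]
ft_force: [-0.2, 1.7, 1.6]
grip_width: 0.39
t 12.8 pos [0.6203 0.2328 0.1156] psi 174.77 turn 0.05 units after turn [3.147 0.091 0.04 ] F [-0.2  1.7  1.6] w 0.39
```

```bash
J="python3 -m jog"
$J '[[[0,0,0,-0.12,0],[0,0.6,0.09,0,0],[0,0.6,0,0,0],[0,0.6,0,0,0],[0,0.6,0,0,0],[0,0.6,0,0,0],[0,0.14,0,0,0],[0,0,0,0,0],[0,0,0,0.1,0],[0,0,0,0.03,0]]]'
python3 -c "
from h import *
plan(row(.080),.114)"
$J '[[[0.7,0,0,0,0],[0.7,0,0,0,0],[0.7,0,0,0,0],[0.7,0,0,-1,0],[0.7,0,0,-1,0],[0.7,0,-1,-1,0],[0.7,0,-1,0,0],[0.7,0,-1,0,0],[0.7,0,-1,0,0],[0.7,0,0,0,0]]]'
python3 -c "
from h import *
S=snap('top','top3')
for g in (row(.028),row(.08)):
    h=heads(S,g-[0,.005],.147,.006); q=h[:2]-RF+[0,.005]; print(h,'row',q@RX,q@RYv)
plan(blk(-.058,0),.24,83)"
```

```text
time: 14.05
position: [0.4968, 0.2473, 0.1154]
tool_rot: [0.145, 3.136, 0.001]
ft_force: [-0.2, -1.4, 7.2]
grip_width: 0.386
t 14.05 pos [0.4968 0.2473 0.1154] psi 174.71 turn 0 units after turn [0.04  0.025 0.035] F [-0.2 -1.4  7.2] w 0.386
time: 15.3
position: [0.4806, 0.0839, 0.2344]
tool_rot: [0.154, 3.138, -0.004]
ft_force: [-1.2, 1.6, 0.5]
grip_width: 0.7
[4.446e-01 2.453e-01 4.449e-01 2.459e-01 3.190e-02 3.150e-02 1.470e-01
 1.360e+02] row 0.02931125122063814 -0.0029241326715178876
[4.969e-01 2.433e-01 4.964e-01 2.433e-01 3.260e-02 3.170e-02 1.472e-01
 1.310e+02] row 0.08156424588315479 6.159149508017034e-05
t 15.35 pos [0.4806 0.0865 0.2345] psi 174.56 turn 18.31 units after turn [-6.927  0.99  -0.137] F [1.3 0.3 0.1] w 0.705
```

```bash
J="python3 -m jog"
$J '[[[0.45,0,0,0,1],[0.45,0,0,0,1],[0.45,0,0,0,1],[0.45,0,0,0,1],[0.45,0,0,0,1],[0.45,0,0,0,1],[0.45,0,0,0,1],[0.45,0,0,0,1],[0.45,0,0,0,1],[0.45,0,0,0,1]]]' >/dev/null
$J '[[[0.45,0,0,0,1],[0.45,0,0,0,1],[0.45,0,0,0,1],[0.45,0,0,0,1],[0.45,0,0,0,1],[0.45,0,0,0,1],[0.45,0,0,0,1],[0.45,0,0,0,1],[0.45,0,0,0,0.3],[0.45,0,0,0,0]]]' |head -2
$J '[[[0.45,-1,0.5,-0.15,0],[0.45,-1,0.49,0,0],[0.45,-1,0,0,0],[0.45,-1,0,0,0],[0.45,-1,0,0,0],[0.45,-1,0,0,0],[0.45,0,0,0,0],[0.45,0,0,0,0]]]'
python3 -c "
from h import *
S=snap('wrist','w4'); plan(blk(-.058,0),.24,83)"
```

```text
time: 17.85
position: [0.4805, 0.0888, 0.2345]
time: 18.85
position: [0.492, -0.1541, 0.2405]
tool_rot: [-2.346, -2.088, -0.001]
ft_force: [0.3, 0.4, -0.4]
grip_width: 0.45
t 18.9 pos [ 0.4921 -0.1536  0.2406] psi 83.4 turn 0.08 units after turn [-1.006 -0.027  0.015] F [ 0.1  1.2 -0.6] w 0.452
```

View pics/w4.png

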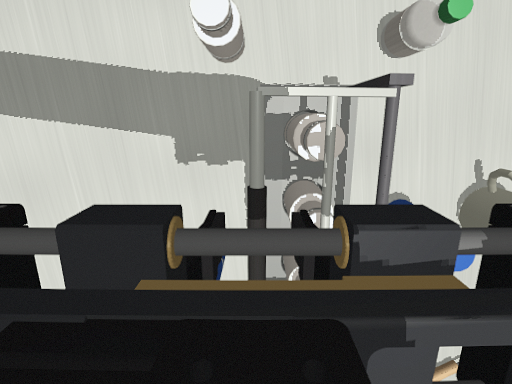

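The wrist view shows the front bar at column 257, with the rubber sleeve starting at row 188, centred between the fingers. The thin bar is at column 332, the hinge rod at (390,140), and heads at (322,140) and (302,200).

Run:
```python
from h import *
S=load('w4'); P=cloud(S)
for n,u,v in [('bar',257,120),('bar',257,150),('sleeve',257,195),('sleeve',257,215),('thin',331,150),('hinge',392,120),('hinge',386,180),('arm',320,92)]:
    print(n,np.nanmedian(P[v-1:v+2,u-2:u+3].reshape(-1,3),0).round(4))
for y in(-.121,-.200): 
    g=blk(0,.08 if y>-.15 else 0); print(heads(S,g+[0,.004],.155,.005))
T=load('top3'); 
for k in(.08,0,-.08): print(heads(T,blk(0,k),.155,.006))
```

```text
bar [ 0.498  -0.0918  0.1808]
bar [ 0.4954 -0.1141  0.1806]
sleeve [ 0.4912 -0.1493  0.1828]
sleeve [ 0.4893 -0.166   0.1826]
thin [ 0.5533 -0.1215  0.1753]
hinge [ 0.6025 -0.1039  0.1731]
hinge [ 0.597  -0.1514  0.1736]
arm [ 0.5474 -0.0769  0.1771]
[ 5.534e-01 -1.160e-01  5.515e-01 -1.159e-01  3.280e-02  3.260e-02
  1.557e-01  8.420e+02]
[ 5.453e-01 -1.870e-01  5.434e-01 -1.854e-01  2.050e-02  1.590e-02
  1.555e-01  1.720e+02]
[ 5.550e-01 -1.222e-01  5.524e-01 -1.217e-01  3.250e-02  3.220e-02
  1.556e-01  9.300e+01]
[ 5.429e-01 -1.996e-01  5.412e-01 -2.005e-01  3.220e-02  3.190e-02
  1.559e-01  9.300e+01]
[ 5.350e-01 -2.800e-01  5.334e-01 -2.797e-01  3.420e-02  3.330e-02
  1.553e-01  9.800e+01]
```

```bash
J="python3 -m jog"
sed -i 's/BC=np.array(\[.5437,-.2004\])/BC=np.array([.5440,-.1950])/' h.py
$J '[[[0.45,-0.8,-0.05,0.6,0.1],[0.45,0,0,0.6,0],[0.45,0,0,0.5,0],[0.45,0,0,0.38,0],[0.45,0,0,0,0],[0,0,0,0,0],[0,0,0,0,0],[0,0,0,0,0],[0,0,0,0,0]]]' 15
python3 -c "
from h import *
plan([.4867,-.188],.157,83)"
```

```text
time: 20.02
position: [0.4872, -0.187, 0.158]
tool_rot: [2.355, 2.075, 0.002]
ft_force: [3.8, -0.7, 0.4]
grip_width: 0.182
t 20.02 pos [ 0.4872 -0.187   0.158 ] psi 82.76 turn -0.05 units after turn [-0.027 -0.009  0.026] F [ 3.8 -0.7  0.4] w 0.182
```

Gripped: 0.182 × 87 = 16 mm, which matches the sleeve. Next comes the opening arc.

```bash
J="python3 -m jog"
$J '[[[0,0,0.04,-0.26,0],[0,0,0.04,-0.26,0],[0,0,0.09,-0.25,0],[0,0,0.09,-0.25,0],[0,0,0.14,-0.22,0],[0,0,0.14,-0.22,0],[0,0,0.18,-0.19,0],[0,0,0.18,-0.19,0],[0,0,0.22,-0.15,0],[0,0,0.22,-0.15,0]]]'
$J '[[[0,0,0.24,-0.11,0],[0,0,0.24,-0.11,0],[0,0,0.26,-0.06,0],[0,0,0.26,-0.06,0],[0,0,0.26,0,0],[0,0,0.26,0,0],[0,0,0.26,0.05,0],[0,0,0.26,0.05,0],[0,0,0.17,0.06,0],[0,0,0.17,0.07,0]]]'
python3 -c "
from h import *
plan(blk(.092,0),.245,83)"
```

```text
time: 21.28
position: [0.5344, -0.1928, 0.2461]
tool_rot: [-2.353, -2.071, 0.014]
ft_force: [-16.6, 3.6, 17.7]
grip_width: 0.18
time: 22.52
position: [0.6343, -0.2048, 0.2473]
tool_rot: [-2.357, -2.077, -0.001]
ft_force: [-1.7, 3.3, 3.5]
grip_width: 0.178
t 22.52 pos [ 0.6343 -0.2048  0.2473] psi 82.79 turn -0.04 units after turn [-0.029  0.03   0.058] F [-1.7  3.3  3.5] w 0.178
```

```bash
J="python3 -m jog"
$J '[[[0,0,0.1,0.05,0],[0,0,0.05,0.03,0],[0,0,0,0,0],[0.45,0,0,0,0],[0.45,0,0,0,0],[0.45,0,0,0,0],[0.45,0,0,-0.8,0],[0.45,0,0,-0.8,0],[0.45,0,-1,-0.4,-1],[0.45,0,-1,0,-1]]]'
$J '[[[0.7,0,-1,0,-1],[0.7,0,0,0,-1],[0.7,0,0,0,-1],[0.7,0,0,0,-1],[0.7,0,0,0,-1],[0.7,0,0,0,-1],[0.7,0,0,0,-1],[0.7,0,0,0,-1],[0.7,0,0,0,-1],[0.7,0,0,0,-1]]]' >/dev/null
$J '[[[0.7,0,0,0,-1],[0.7,0,0,0,-1],[0.7,0,0,0,-1],[0.7,0,0,0,-1],[0.7,0,0,0,-1],[0.7,0,0,0,-1],[0.7,0,0,0,0]]]'|head -2
python3 -c "
from h import *
S=snap('top','top4');W=snap('wrist','w5'); 
for k in(.08,0,-.08): print(heads(S,blk(0,k)-[0,.005],.155,.006), heads(W,blk(0,k),.155,.006))
for g,z in ((row(.028),.147),(row(.08),.147),(np.array([.469,.0056]),.135),(np.array([.449,.407]),.135)): print(heads(S,g-[0,.005],z,.006))
plan(blk(0,.08),.20,np.degrees(BY)+180)
X=S; P=cloud(X); m=(P[:,:,2]>.255)&(P[:,:,2]<.285)&(P[:,:,0]>.6)&(P[:,:,1]>-.4)&(P[:,:,1]<0); print('bar back',m.sum(),np.median(P[m],0))
c=cv2.resize(S[0][130:265,85:400],None,fx=2.5,fy=2.5); cv2.imwrite('pics/c4.png',c[:,:,::-1])"
```

```text
time: 23.78
position: [0.5603, -0.1994, 0.3252]
tool_rot: [2.162, 2.277, 0.003]
ft_force: [0.6, -1.3, 1.0]
grip_width: 0.451
time: 25.9
position: [0.5201, -0.2019, 0.3239]
[ 5.539e-01 -1.214e-01  5.537e-01 -1.215e-01  3.420e-02  3.360e-02
  1.555e-01  1.350e+02] [ 5.533e-01 -1.168e-01  5.529e-01 -1.173e-01  3.380e-02  3.350e-02
  1.558e-01  6.320e+02]
[ 5.332e-01 -2.007e-01  5.320e-01 -1.997e-01  1.250e-02  3.120e-02
  1.551e-01  2.900e+01] [ 5.428e-01 -1.957e-01  5.422e-01 -1.959e-01  3.290e-02  3.310e-02
  1.557e-01  6.260e+02]
None [ 5.341e-01 -2.751e-01  5.334e-01 -2.747e-01  3.340e-02  3.370e-02
  1.557e-01  6.330e+02]
[4.449e-01 2.452e-01 4.446e-01 2.454e-01 3.230e-02 3.250e-02 1.468e-01
 1.360e+02]
[4.965e-01 2.434e-01 4.963e-01 2.433e-01 3.210e-02 3.250e-02 1.473e-01
 1.360e+02]
[4.693e-01 7.000e-04 4.695e-01 9.000e-04 3.410e-02 3.410e-02 1.348e-01
 1.350e+02]
[4.490e-01 4.034e-01 4.496e-01 4.021e-01 3.150e-02 3.310e-02 1.347e-01
 1.330e+02]
t 26.0 pos [ 0.52   -0.2017  0.324 ] psi 172.66 turn -0.08 units after turn [-0.574  2.239  3.1  ] F [0.8 0.2 0.3] w 0.703
bar back 385 [ 0.6395516  -0.175669    0.27036333]
```

View pics/c4.png

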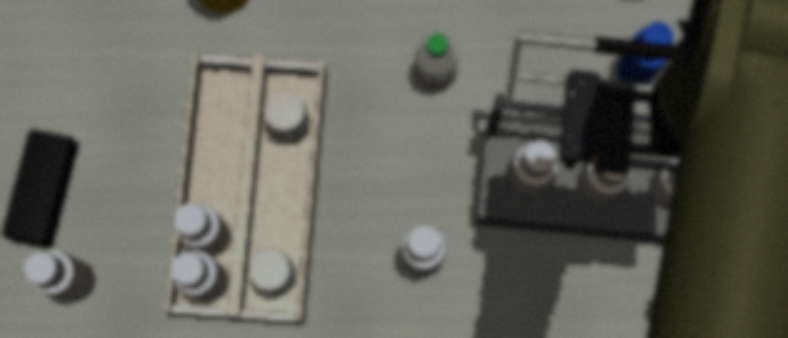

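The top view shows both olds at the front of the row. The clamp bar lies fully back at z 0.27, and the spents and tins are unchanged. I'll now fetch the first new cartridge, the left socket one at crop (540,158).

```bash
J="python3 -m jog"
$J '[[[0.7,-0.28,1,0,-0.1],[0.7,-0.28,1,0,0],[0.7,0,0.21,0.8,0],[0.7,0,0,0.8,0],[0.7,0,0,0.8,0],[0.7,0,0,0,0]]]' 25|head -2
python3 -c "
from h import *
plan([.5533,-.1168],.124,np.degrees(BY)+180)"
```

```text
time: 26.75
position: [0.5513, -0.1165, 0.2259]
t 26.75 pos [ 0.5513 -0.1165  0.2259] psi 173.2 turn 0.03 units after turn [-0.051 -0.     2.548] F [ 0.  -0.1 -0.2] w 0.7
```

```bash
J="python3 -m jog"
$J '[[[0.7,-0.05,0,0.7,0],[0.7,0,0,0.7,0],[0.7,0,0,0.7,0],[0.7,0,0,0.45,0],[0.7,0,0,0,0],[0,0,0,0,0],[0,0,0,0,0],[0,0,0,0,0],[0,0,0,0,0],[0,0,0,0,0]]]' 25
$J '[[[0,0,0,-0.3,0],[0,0,0,-0.4,0],[0,0,0,-0.4,0],[0,0,0,-0.6,0],[0,0,0,-0.7,0],[0,0,0,-0.8,0],[0,0,0,-0.8,0],[0,0,0,-0.4,0],[0,0,0,0,0]]]'
python3 -c "
from h import *
plan(row(.132),.127,np.degrees(RY)+180)"
```

```text
time: 28.0
position: [0.5552, -0.1171, 0.1266]
tool_rot: [0.185, 3.135, -0.001]
ft_force: [-0.1, -1.2, 2.6]
grip_width: 0.384
time: 29.12
position: [0.5554, -0.1166, 0.3033]
tool_rot: [0.184, 3.134, -0.001]
ft_force: [-0.2, 0.5, -2.7]
grip_width: 0.382
t 29.12 pos [ 0.5554 -0.1166  0.3033] psi 173.26 turn -0.26 units after turn [1.063 8.94  4.406] F [-0.2  0.5 -2.7] w 0.382
```

```bash
J="python3 -m jog"
$J '[[[0,0,0.5,0,-0.26],[0,0.2,1,0,0],[0,0.2,1,0,0],[0,0.2,1,0,0],[0,0.2,1,0,0],[0,0.26,1,0,0],[0,0,1,0,0],[0,0,1,0,0],[0,0,1,0,0],[0,0,0.44,0,0]]]'|head -2
$J '[[[0,0,0,0.6,0],[0,0,0,0.6,0],[0,0,0,0.6,0],[0,0,0,0.6,0],[0,0,0,0,0],[0,0,0,0,0]]]'|head -2
python3 -c "
from h import *
plan(row(.132),.119,np.degrees(RY)+180)"
```

```text
time: 30.38
position: [0.5445, 0.2479, 0.3006]
time: 31.12
position: [0.5465, 0.2442, 0.2065]
t 31.12 pos [0.5465 0.2442 0.2065] psi 174.64 turn 0.02 units after turn [-0.016 -0.018  2.187] F [ 0.4  0.2 -2. ] w 0.382
```

```bash
J="python3 -m jog"
$J '[[[0,-0.07,-0.02,0,0],[0,0,0,0.5,0],[0,0,0,0.5,0],[0,0,0,0.5,0],[0,0,0,0.4,0],[0,0,0,0.2,0],[0,0,0,0.08,0],[0,0,0,0,0]]]'
$J '[[[0.7,0,0,0,0],[0.7,0,0,0,0],[0.7,0,0,0,0],[0.7,0,0,-0.7,0],[0.7,0,0,-0.8,0],[0.7,0,0,-0.8,0],[0.7,0,0,-0.7,0],[0.7,0,0,0,0]]]' | head -2
python3 -c "
from h import *
S=snap('wrist','w6')
for a in(.08,.134):
    h=heads(S,row(a),.147,.006); print(h, None if h is None else ((h[:2]-RF)@RX,(h[:2]-RF)@RYv))
plan([.5428,-.1957],.236,np.degrees(BY)+180)"
```

```text
time: 32.12
position: [0.5501, 0.2425, 0.1194]
tool_rot: [0.149, 3.137, 0.001]
ft_force: [-0.7, 0.8, -1.9]
grip_width: 0.387
time: 33.12
position: [0.5509, 0.2432, 0.2414]
[4.960e-01 2.495e-01 4.958e-01 2.492e-01 3.370e-02 3.380e-02 1.478e-01
 1.174e+03] (np.float64(0.0805541427574724), np.float64(0.0011705061335833724))
[5.490e-01 2.432e-01 5.483e-01 2.430e-01 3.330e-02 3.330e-02 1.478e-01
 1.035e+03] (np.float64(0.1339131310835608), np.float64(-5.764891215239746e-05))
t 33.17 pos [0.5501 0.2425 0.2397] psi 174.56 turn 0.3 units after turn [ -1.145 -10.898   0.092] F [-0.8  0.2 -1.4] w 0.698
```

New cartridge 1 stands at row x = 0.134, y = 0. Now the middle one.

```bash
J="python3 -m jog"
$J '[[[0.7,0,-0.5,0,0.3],[0.7,0,-1,0,0],[0.7,-0.2,-1,0,0],[0.7,-0.2,-1,0,0],[0.7,-0.2,-1,0,0],[0.7,-0.2,-1,0,0],[0.7,-0.2,-1,0,0],[0.7,-0.15,-1,0,0],[0.7,0,-1,0,0],[0.7,0,-1,0,0]]]'|head -2
$J '[[[0.7,0,-1,0,0],[0.7,0,-0.4,0,0],[0.7,0,0,0.4,0],[0.7,0,0,0,0]]]'|head -2
python3 -c "
from h import *
plan([.5428,-.1957],.125,np.degrees(BY)+180)
S=snap('wrist','w7')
for k in(0,-.08): print(heads(S,blk(0,k),.155,.006))"
```

```text
time: 34.42
position: [0.549, -0.142, 0.2374]
time: 34.92
position: [0.5425, -0.1935, 0.2208]
t 34.92 pos [ 0.5425 -0.1935  0.2208] psi 173.23 turn 0.04 units after turn [-0.015 -0.054  2.395] F [0.1 0.6 0. ] w 0.698
[ 5.428e-01 -1.957e-01  5.421e-01 -1.957e-01  3.330e-02  3.340e-02
  1.557e-01  1.279e+03]
[ 5.342e-01 -2.747e-01  5.329e-01 -2.731e-01  3.310e-02  3.270e-02
  1.557e-01  1.207e+03]
```

```bash
J="python3 -m jog"
$J '[[[0.7,0,-0.05,0.7,0],[0.7,0,0,0.7,0],[0.7,0,0,0.6,0],[0.7,0,0,0.4,0],[0.7,0,0,0,0],[0,0,0,0,0],[0,0,0,0,0],[0,0,0,0,0],[0,0,0,0,0],[0,0,0,0,0]]]' 25
$J '[[[0,0,0,-0.3,0],[0,0,0,-0.4,0],[0,0,0,-0.4,0],[0,0,0,-0.6,0],[0,0,0,-0.7,0],[0,0,0,-0.8,0],[0,0,0,-0.8,0],[0,0,0,-0.4,0],[0,0,0,0,0]]]'
python3 -c "
from h import *
plan(row(.187),.127,np.degrees(RY)+180)"
```

```text
time: 36.22
position: [0.5434, -0.198, 0.1274]
tool_rot: [0.19, 3.135, -0.0]
ft_force: [0.1, 0.8, 2.2]
grip_width: 0.376
time: 37.35
position: [0.5435, -0.1982, 0.3041]
tool_rot: [0.19, 3.134, -0.001]
ft_force: [-0.4, -0.5, -2.8]
grip_width: 0.384
t 37.35 pos [ 0.5435 -0.1982  0.3041] psi 173.06 turn -0.3 units after turn [-0.413 11.     4.428] F [-0.4 -0.5 -2.8] w 0.384
```

```bash
J="python3 -m jog"
$J '[[[0,0,0.5,0,-0.3],[0,0,1,0,0],[0,-0.1,1,0,0],[0,-0.1,1,0,0],[0,-0.1,1,0,0],[0,-0.1,1,0,0],[0,0,1,0,0],[0,0,1,0,0],[0,0,1,0,0],[0,0,1,0,0]]]'|head -2
$J '[[[0,0,1,0,0],[0,0,0.5,0,0],[0,0,0,0.6,0],[0,0,0,0.6,0],[0,0,0,0.6,0],[0,0,0,0.5,0],[0,0,0,0,0],[0,0,0,0,0]]]'|head -2
python3 -c "
from h import *
plan(row(.187),.1205,np.degrees(RY)+180)"
```

```text
time: 38.6
position: [0.594, 0.1812, 0.3015]
time: 39.6
position: [0.6013, 0.2388, 0.2116]
t 39.6 pos [0.6013 0.2388 0.2116] psi 174.58 turn 0.01 units after turn [-0.016 -0.013  2.277] F [ 0.7  0.2 -2.5] w 0.384
```

```bash
J="python3 -m jog"
$J '[[[0,-0.02,-0.01,0,0],[0,0,0,0.5,0],[0,0,0,0.5,0],[0,0,0,0.5,0],[0,0,0,0.4,0],[0,0,0,0.3,0],[0,0,0,0.08,0],[0,0,0,0,0]]]'
$J '[[[0.7,0,0,0,0],[0.7,0,0,0,0],[0.7,0,0,0,0],[0.7,0,0,-0.7,0],[0.7,0,0,-0.8,0],[0.7,0,0,-0.8,0],[0.7,0,0,-0.7,0],[0.7,0,0,0,0]]]' | head -2
python3 -c "
from h import *
S=snap('wrist','w8')
for a in(.134,.187):
    h=heads(S,row(a),.147,.006); print(h, None if h is None else ((h[:2]-RF)@RX,(h[:2]-RF)@RYv))
plan([.5342,-.2755],.236,np.degrees(BY)+180)"
```

```text
time: 40.6
position: [0.6022, 0.238, 0.1201]
tool_rot: [0.149, 3.137, 0.001]
ft_force: [-1.0, -0.8, -3.1]
grip_width: 0.382
time: 41.6
position: [0.603, 0.2388, 0.2425]
[5.496e-01 2.430e-01 5.489e-01 2.430e-01 3.390e-02 3.340e-02 1.477e-01
 1.163e+03] (np.float64(0.1345294396803714), np.float64(-0.00019964790333641024))
[6.018e-01 2.402e-01 6.011e-01 2.402e-01 3.500e-02 3.490e-02 1.478e-01
 1.033e+03] (np.float64(0.18675901275311074), np.float64(0.0019801907694523275))
t 41.65 pos [0.6023 0.2381 0.2406] psi 174.56 turn 0.3 units after turn [  0.135 -12.953   0.115] F [-0.8  0.2  0.7] w 0.7
```

```bash
J="python3 -m jog"
$J '[[[0.7,0,-0.5,0,0.3],[0.7,0,-1,0,0],[0.7,0.04,-1,0,0],[0.7,0.04,-1,0,0],[0.7,0.05,-1,0,0],[0.7,0,-1,0,0],[0.7,0,-1,0,0],[0.7,0,-1,0,0],[0.7,0,-1,0,0],[0.7,0,-1,0,0]]]'|head -2
$J '[[[0.7,0,-1,0,0],[0.7,0,-1,0,0],[0.7,0,-1,0,0],[0.7,0,-0.45,0,0],[0.7,0,0,0.4,0],[0.7,0,0,0,0],[0.7,0,0,0,0]]]'|head -2
python3 -c "
from h import *
S=snap('wrist','w9'); h=heads(S,[.5342,-.2755],.155,.006); print(h)
plan(h[:2],.126,np.degrees(BY)+180)"
```

```text
time: 42.9
position: [0.5502, -0.1404, 0.2383]
time: 43.78
position: [0.5352, -0.2737, 0.2236]
[ 5.341e-01 -2.753e-01  5.333e-01 -2.753e-01  3.330e-02  3.390e-02
  1.558e-01  1.261e+03]
t 43.83 pos [ 0.5353 -0.2741  0.224 ] psi 173.21 turn 0.03 units after turn [ 0.025 -0.033  2.449] F [ 0.2 -0.9  0.7] w 0.697
```

```bash
J="python3 -m jog"
$J '[[[0.7,0.02,-0.03,0.7,0],[0.7,0,0,0.7,0],[0.7,0,0,0.6,0],[0.7,0,0,0.45,0],[0.7,0,0,0,0],[0,0,0,0,0],[0,0,0,0,0],[0,0,0,0,0],[0,0,0,0,0],[0,0,0,0,0]]]' 25
$J '[[[0,0,0,-0.3,0],[0,0,0,-0.4,0],[0,0,0,-0.4,0],[0,0,0,-0.6,0],[0,0,0,-0.7,0],[0,0,0,-0.8,0],[0,0,0,-0.8,0],[0,0,0,-0.4,0],[0,0,0,0,0]]]'
python3 -c "
from h import *
plan(row(.239),.127,np.degrees(RY)+180)"
```

```text
time: 45.08
position: [0.5341, -0.2769, 0.1263]
tool_rot: [0.19, 3.135, -0.0]
ft_force: [0.0, 1.1, 2.4]
grip_width: 0.385
time: 46.2
position: [0.5343, -0.277, 0.303]
tool_rot: [0.19, 3.134, -0.002]
ft_force: [0.1, 0.0, -2.9]
grip_width: 0.386
t 46.2 pos [ 0.5343 -0.277   0.303 ] psi 173.06 turn -0.3 units after turn [-1.755 12.982  4.399] F [ 0.1  0.  -2.9] w 0.386
```

```bash
J="python3 -m jog"
$J '[[[0,0,0.5,0,-0.3],[0,0,1,0,0],[0,-0.25,1,0,0],[0,-0.25,1,0,0],[0,-0.25,1,0,0],[0,-0.25,1,0,0],[0,-0.25,1,0,0],[0,-0.25,1,0,0],[0,-0.25,1,0,0],[0,0,1,0,0]]]'|head -2
$J '[[[0,0,1,0,0],[0,0,1,0,0],[0,0,1,0,0],[0,0,0.48,0,0],[0,0,0,0.6,0],[0,0,0,0.6,0],[0,0,0,0.6,0],[0,0,0,0.5,0],[0,0,0,0,0],[0,0,0,0,0]]]'|head -2
python3 -c "
from h import *
plan(row(.239),.119,np.degrees(RY)+180)"
```

```text
time: 47.45
position: [0.6391, 0.0973, 0.2998]
time: 48.7
position: [0.6533, 0.2337, 0.2104]
t 48.7 pos [0.6533 0.2337 0.2104] psi 174.58 turn 0.01 units after turn [-0.01  -0.01   2.286] F [-0.2  0.4 -2.9] w 0.386
```

```bash
J="python3 -m jog"
$J '[[[0,-0.02,-0.01,0,0],[0,0,0,0.5,0],[0,0,0,0.5,0],[0,0,0,0.5,0],[0,0,0,0.4,0],[0,0,0,0.3,0],[0,0,0,0.09,0],[0,0,0,0,0]]]'
$J '[[[0.7,0,0,0,0],[0.7,0,0,0,0],[0.7,0,0,0,0],[0.7,0,0,-0.7,0],[0.7,0,0,-0.8,0],[0.7,0,0,-0.8,0],[0.7,0,0,-0.7,0],[0.7,1,0,0,0],[0.7,1,0,0,0],[0.7,0,0,0,0]]]' | head -2
python3 -c "
from h import *
S=snap('wrist','w10')
for a in(.134,.187,.239):
    h=heads(S,row(a),.147,.006); print(h, None if h is None else ((h[:2]-RF)@RX,(h[:2]-RF)@RYv))
T=snap('top','top5')
for g in ([.449,.4025],[.469,.0006]): print(heads(T,g,.135,.006))
plan([.4493,.4075],.236,np.degrees(RY)+180)"
```

```text
time: 49.7
position: [0.6543, 0.2329, 0.1186]
tool_rot: [0.149, 3.137, 0.001]
ft_force: [0.8, -0.1, -3.4]
grip_width: 0.383
time: 50.95
position: [0.5715, 0.242, 0.239]
[5.489e-01 2.431e-01 5.486e-01 2.431e-01 3.290e-02 3.310e-02 1.478e-01
 1.096e+03] (np.float64(0.13382310042564294), np.float64(-0.00016671073239611932))
[5.973e-01 2.401e-01 5.973e-01 2.406e-01 2.450e-02 3.320e-02 1.477e-01
 7.660e+02] (np.float64(0.18228894757563777), np.float64(0.0014524433780395524))
[6.510e-01 2.350e-01 6.506e-01 2.349e-01 2.600e-02 3.380e-02 1.477e-01
 7.280e+02] (np.float64(0.23623057260133648), np.float64(0.0014854522694138748))
[4.492e-01 4.020e-01 4.497e-01 4.017e-01 3.220e-02 3.600e-02 1.349e-01
 1.330e+02]
[ 4.700e-01 -7.000e-04  4.697e-01  6.000e-04  3.270e-02  3.180e-02
  1.354e-01  1.270e+02]
t 51.05 pos [0.5748 0.2399 0.2387] psi 174.55 turn 0.0 units after turn [3.523 3.872 0.067] F [ 0.1 -0.4 -0.1] w 0.699
```

View pics/top5.png

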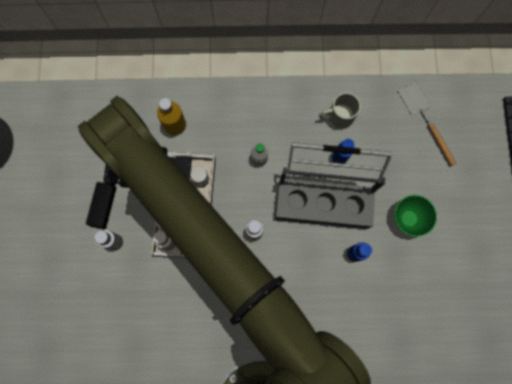

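The top view shows all three sockets empty, at (298,201), (327,204) and (356,208). The bail is back, and the spents at (105,238) and (254,229) haven't moved. Now spent_b, on the left.

```bash
J="python3 -m jog"
$J '[[[0.7,0.8,0.9,0,0],[0.7,0.9,1,0,0],[0.7,0.9,1,0,0],[0.7,0.92,0.97,0.3,0],[0.7,0,0,0.3,0],[0.7,0,0,0,0],[0.7,0,0,0,0]]]'|head -2
python3 -c "
from h import *
S=snap('wrist','w11'); h=heads(S,[.449,.407],.135,.006); print(h)
plan(h[:2],.1065)"
```

```text
time: 51.92
position: [0.451, 0.4064, 0.2141]
[4.491e-01 4.075e-01 4.484e-01 4.075e-01 3.390e-02 3.460e-02 1.357e-01
 1.166e+03]
t 51.98 pos [0.4508 0.4065 0.2143] psi 174.36 turn 0 units after turn [0.045 0.019 2.694] F [0.3 0.8 0.2] w 0.706
```

```bash
J="python3 -m jog"
$J '[[[0.7,0.04,0.02,0.7,0],[0.7,0,0,0.8,0],[0.7,0,0,0.8,0],[0.7,0,0,0.4,0],[0.7,0,0,0,0],[0,0,0,0,0],[0,0,0,0,0],[0,0,0,0,0],[0,0,0,0,0],[0,0,0,0,0]]]' 25
$J '[[[0,0,0,-0.4,0],[0,0,0,-0.6,0],[0,0,0,-0.7,0],[0,0,0,-0.8,0],[0,0,0,-0.8,0],[0,0,0,-0.8,0],[0,0,0,-0.6,0],[0,0,0,0,0]]]'
python3 - <<'E'
from h import *
S=load('top5'); P=cloud(S)
for k in(.08,0,-.08):
    pts=[]
    for v in range(180,230):
        for u in range(270,380):
            r=ray(S,u,v,.065)
            if np.hypot(*(r[:2]-(blk(0,k)-[0,.005])))<.034 and P[v,u,2]<.055: pts.append(r[:2])
    pts=np.array(pts); print(k,len(pts),pts.mean(0)+[0,.005],np.ptp(pts,axis=0))
plan([.5434,-.1959],.29,np.degrees(BY)+180)
E
```

```text
time: 53.22
position: [0.4476, 0.4085, 0.1066]
tool_rot: [0.15, 3.137, -0.001]
ft_force: [-0.5, -1.8, 3.0]
grip_width: 0.388
time: 54.22
position: [0.4474, 0.4099, 0.2962]
tool_rot: [0.148, 3.136, 0.004]
ft_force: [0.5, 0.6, -3.3]
grip_width: 0.387
0.08 270 [ 0.55295489 -0.11596967] [0.05139656 0.0506706 ]
0 265 [ 0.54378678 -0.19546321] [0.04859689 0.05078321]
-0.08 260 [ 0.53405877 -0.27474167] [0.04857645 0.05046567]
t 54.23 pos [0.4474 0.4099 0.2962] psi 174.59 turn 0.31 units after turn [ -4.217 -14.744   0.155] F [ 0.5  0.6 -3.3] w 0.387
```

```bash
J="python3 -m jog"
$J '[[[0,-0.2,-0.5,0,0.3],[0,-0.4,-1,0,0],[0,-0.4,-1,0,0],[0,-0.4,-1,0,0],[0,-0.4,-1,0,0],[0,-0.4,-1,0,0],[0,-0.4,-1,0,0],[0,-0.4,-1,0,0],[0,-0.4,-1,0,0],[0,-0.4,-1,0,0]]]'|head -2
$J '[[[0,-0.4,-1,0,0],[0,0,-1,0,0],[0,0,-1,0,0],[0,0,-1,0,0],[0,0,-1,0.3,0],[0,0,-0.25,0.3,0],[0,0,0,0.3,0],[0,0,0,0.3,0],[0,0,0,0,0],[0,0,0,0,0]]]'|head -2
python3 -c "
from h import *
plan([.5436,-.1957],.1266,np.degrees(BY)+180)"
```

```text
time: 55.48
position: [0.5523, 0.0119, 0.2927]
time: 56.72
position: [0.5438, -0.1962, 0.2466]
t 56.73 pos [ 0.5438 -0.1962  0.2466] psi 173.15 turn 0.02 units after turn [0.006 0.011 3.001] F [-0.3 -0.1 -3.3] w 0.382
```

```bash
J="python3 -m jog"
$J '[[[0,0,-0.02,0.5,0],[0,0,0,0.5,0],[0,0,0,0.5,0],[0,0,0,0.3,0],[0,0,0,0.2,0],[0,0,0,0.2,0],[0,0,0,0.2,0],[0,0,0,0,0]]]'
python3 -c "
from h import *
plan([.5436,-.1967],.1266,np.degrees(BY)+180)"
```

```text
time: 57.72
position: [0.5429, -0.1979, 0.1496]
tool_rot: [-0.19, -3.135, -0.0]
ft_force: [-1.2, 0.4, -2.1]
grip_width: 0.383
t 57.73 pos [ 0.5429 -0.1979  0.1496] psi 173.06 turn 0.0 units after turn [-0.015  0.033  0.575] F [-1.2  0.4 -2.1] w 0.383
```

It is entering the socket without force. Lower it the rest of the way, release, and go to spent_a.

```bash
J="python3 -m jog"
$J '[[[0,0,0.01,0.2,0],[0,0,0,0.2,0],[0,0,0,0.15,0],[0,0,0,0.03,0],[0,0,0,0,0]]]'
$J '[[[0.7,0,0,0,0],[0.7,0,0,0,0],[0.7,0,0,0,0],[0.7,0,0,-0.7,0],[0.7,0,0,-0.8,0],[0.7,0,0,-0.8,0],[0.7,0,0,-0.6,0],[0.7,0,0,0,0],[0.7,0,0,0,0]]]' | head -2
python3 -c "
from h import *
S=snap('wrist','w12'); print(heads(S,[.543,-.197],.155,.012))
plan([.4697,.0055],.21,np.degrees(BY)+180)"
```

```text
time: 58.35
position: [0.5433, -0.1976, 0.127]
tool_rot: [0.19, 3.136, -0.0]
ft_force: [-0.4, -0.8, -2.7]
grip_width: 0.384
time: 59.48
position: [0.5428, -0.1975, 0.2421]
[ 5.444e-01 -1.986e-01  5.434e-01 -1.982e-01  3.390e-02  3.490e-02
  1.557e-01  1.174e+03]
t 59.52 pos [ 0.5426 -0.1974  0.2417] psi 173.06 turn 0.0 units after turn [2.423 4.815 0.793] F [-0.1  0.6 -1.4] w 0.699
```

```bash
J="python3 -m jog"
$J '[[[0.7,0.4,0.8,0,0],[0.7,0.5,1,0,0],[0.7,0.5,1,0,0],[0.7,0.5,1,0,0],[0.7,0.52,1,0.4,0],[0.7,0,0,0.4,0],[0.7,0,0,0,0],[0.7,0,0,0,0]]]'|head -2
python3 -c "
from h import *
S=snap('wrist','w13'); h=heads(S,[.4697,.0055],.135,.006); print(h)
plan(h[:2],.1065)"
```

```text
time: 60.52
position: [0.4707, 0.0036, 0.2109]
[4.688e-01 5.400e-03 4.681e-01 5.800e-03 3.280e-02 3.420e-02 1.358e-01
 1.186e+03]
t 60.58 pos [0.4708 0.0037 0.2111] psi 172.94 turn 0 units after turn [0.056 0.035 2.616] F [-0.4 -0.1  0. ] w 0.699
```

```bash
J="python3 -m jog"
$J '[[[0.7,0.05,0.03,0.7,0],[0.7,0,0,0.8,0],[0.7,0,0,0.7,0],[0.7,0,0,0.42,0],[0.7,0,0,0,0],[0,0,0,0,0],[0,0,0,0,0],[0,0,0,0,0],[0,0,0,0,0],[0,0,0,0,0]]]' 25
$J '[[[0,0,0,-0.4,0],[0,0,0,-0.6,0],[0,0,0,-0.7,0],[0,0,0,-0.8,0],[0,0,0,-0.6,0],[0,0,0,-0.4,0],[0,0,0,0,0]]]'
python3 -c "
from h import *
plan([.5530,-.1173],.20,np.degrees(BY)+180)"
```

```text
time: 61.82
position: [0.4689, 0.0058, 0.1066]
tool_rot: [0.191, 3.135, -0.001]
ft_force: [-0.2, -2.1, 3.8]
grip_width: 0.384
time: 62.7
position: [0.469, 0.0064, 0.2469]
tool_rot: [0.19, 3.134, -0.001]
ft_force: [-0.4, -0.6, -3.9]
grip_width: 0.39
t 62.7 pos [0.469  0.0064 0.2469] psi 173.07 turn 0.0 units after turn [-2.459 -2.816  1.174] F [-0.4 -0.6 -3.9] w 0.39
```

```bash
J="python3 -m jog"
$J '[[[0,-0.5,-0.5,0,0],[0,-0.8,-0.8,0,0],[0,-0.8,-0.8,0,0],[0,-0.36,-0.72,0,0],[0,0,0,0.5,0],[0,0,0,0.4,0],[0,0,0,0,0],[0,0,0,0,0]]]'|head -2
python3 -c "
from h import *
plan([.5530,-.1173],.1268,np.degrees(BY)+180)"
```

```text
time: 63.7
position: [0.5526, -0.1168, 0.2105]
t 63.7 pos [ 0.5526 -0.1168  0.2105] psi 173.14 turn 0.02 units after turn [-0.012 -0.012  2.092] F [-0.5  0.4 -3.8] w 0.382
```

```bash
J="python3 -m jog"
$J '[[[0,-0.01,-0.01,0.3,0],[0,0,0,0.3,0],[0,0,0,0.3,0],[0,0,0,0.2,0],[0,0,0,0.2,0],[0,0,0,0.2,0],[0,0,0,0,0]]]'
python3 -c "
from h import *
plan([.5530,-.1173],.1268,np.degrees(BY)+180)"
```

```text
time: 64.58
position: [0.5524, -0.1181, 0.1494]
tool_rot: [-0.19, -3.134, -0.0]
ft_force: [0.3, -0.1, -3.4]
grip_width: 0.382
t 64.58 pos [ 0.5524 -0.1181  0.1494] psi 173.06 turn 0.0 units after turn [-0.012  0.021  0.565] F [ 0.3 -0.1 -3.4] w 0.382
```

```bash
J="python3 -m jog"
$J '[[[0,0,0.01,0.2,0],[0,0,0,0.2,0],[0,0,0,0.15,0],[0,0,0,0.02,0],[0,0,0,0,0]]]'|head -4
$J '[[[0.7,0,0,0,0],[0.7,0,0,0,0],[0.7,0,0,0,0],[0.7,0,0,-0.7,0],[0.7,0,0,-0.8,0],[0.7,0,0,-0.8,0],[0.7,0,0,-0.8,0],[0.7,0.4,0,-0.8,0],[0.7,1,0,-0.4,1],[0.7,0,0,0,1]]]' | head -2
$J '[[[0.45,0,0,0,1],[0.45,0,0,0,1],[0.45,0,0,0,1],[0.45,0,0,0,1],[0.45,0,0,0,1],[0.45,0,0,0,1],[0.45,0,0,0,1],[0.45,0,0,0,1],[0.45,0,0,0,1],[0.45,0,0,0,1]]]' >/dev/null
$J '[[[0.45,0,0,0,1],[0.45,0,0,0,1],[0.45,0,0,0,1],[0.45,0,0,0,1],[0.45,0,0,0,1],[0.45,0,0,0,1],[0.45,0,0,0,0],[0.45,0,0,0,0]]]' |head -2
cat > chk.py <<'E'
from h import *
import sys
T=snap('top',sys.argv[1]); W=snap('wrist',sys.argv[1]+'w')
for n,g in [('r%d'%i,row(a)) for i,a in enumerate((.029,.081,.134,.187,.239))]:
    h=heads(T,g-[0,.005],.147,.008,.035)
    print(n,h,None if h is None else ((h[:2]+[0,.005]-RF)@RX).round(4), None if h is None else ((h[:2]+[0,.005]-RF)@RYv).round(4))
for k in (.08,0,-.08): print('b',k,heads(T,blk(0,k)-[0,.005],.155,.008),heads(W,blk(0,k),.155,.008))
E
python3 chk.py top6; python3 -c "
from h import *
plan(blk(.0895,0),.30,83)"
```

```text
time: 65.2
position: [0.553, -0.1177, 0.1274]
tool_rot: [0.19, 3.136, -0.0]
ft_force: [-0.4, -0.5, -2.8]
time: 66.45
position: [0.4968, -0.1107, 0.3018]
time: 68.7
position: [0.4974, -0.1109, 0.2995]
r0 [4.540e-01 2.453e-01 4.449e-01 2.454e-01 5.050e-02 3.200e-02 1.466e-01
 1.440e+02] 0.0387 -0.002
r1 [4.962e-01 2.423e-01 4.960e-01 2.430e-01 3.390e-02 3.290e-02 1.467e-01
 1.430e+02] 0.081 -0.001
r2 [5.486e-01 2.382e-01 5.490e-01 2.369e-01 3.360e-02 3.400e-02 1.473e-01
 1.370e+02] 0.1335 -0.0001
r3 [6.025e-01 2.343e-01 6.019e-01 2.345e-01 3.470e-02 3.200e-02 1.466e-01
 1.310e+02] 0.1875 0.0012
r4 [6.457e-01 2.290e-01 6.538e-01 2.284e-01 5.160e-02 3.450e-02 1.469e-01
 1.370e+02] 0.231 -0.0
b 0.08 None [ 5.524e-01 -1.169e-01  5.519e-01 -1.160e-01  3.450e-02  3.390e-02
  1.556e-01  7.990e+02]
b 0 None None
b -0.08 None None
t 68.8 pos [ 0.4974 -0.1109  0.2994] psi 83.11 turn 0.02 units after turn [-1.943  3.65  -0.014] F [-0.1  0.   0.2] w 0.453
```

View pics/top6.png

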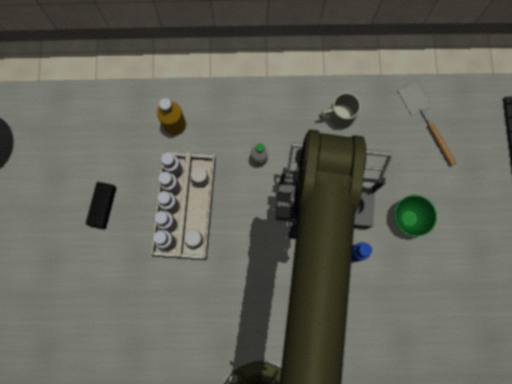

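The five cartridges stand in the row at x = 163–170 px and the counter is clear of spents. The tins, soap, bowl and adapter are where they were. Now close the bar.

```bash
J="python3 -m jog"
$J '[[[0.45,-0.5,0.8,-0.1,0],[0.45,-0.5,1,0,0],[0.45,-0.5,1,0,0],[0.45,-0.44,1,0,0],[0.45,0,0,0,0],[0.45,0,0,0,0]]]' |head -2
python3 -c "
from h import *
S=snap('wrist','w14'); P=cloud(S).reshape(-1,3); m=(P[:,2]>.255)&(P[:,2]<.29)&(P[:,0]>.58)&(abs(P[:,1]+.16)<.04)&(P[:,0]<.68); Q=P[m]; q=(Q[:,:2]-BC)@BX; print(m.sum(), q.min(),q.max(),np.median(q),np.percentile(Q[:,2],[5,50,95]))
plan(blk(.094,0),.245,83)"
```

```text
time: 69.55
position: [0.6386, -0.2055, 0.3031]
2408 0.08386864658714818 0.09961514982856033 0.09190815620445868 [0.2673768  0.27096499 0.27349503]
t 69.6 pos [ 0.6385 -0.2052  0.3038] psi 83.14 turn 0.03 units after turn [-0.032 -0.025  1.47 ] F [-0.3  1.2  0.4] w 0.452
```

View pics/w14.png

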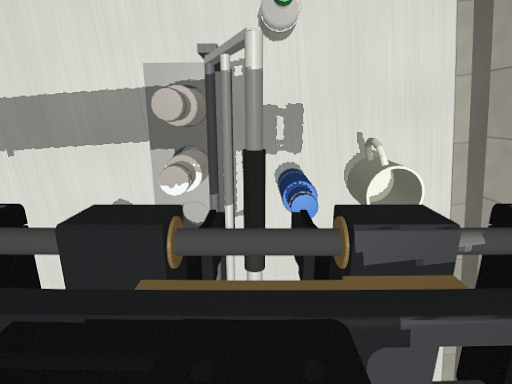

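The wrist view shows the sleeve at column 254 between the fingers, and both spents down in their sockets at (175,105) and (185,175). Grip the sleeve and swing the bar shut.

```bash
J="python3 -m jog"
$J '[[[0.45,0,-0.06,0.5,0],[0.45,0,0,0.5,0],[0.45,0,0,0.43,0],[0.45,0,0,0,0],[0,0,0,0,0],[0,0,0,0,0],[0,0,0,0,0],[0,0,0,0,0],[0,0,0,0,0]]]' 15
$J '[[[0,0,-0.25,-0.09,0],[0,0,-0.25,-0.08,0],[0,0,-0.26,-0.04,0],[0,0,-0.26,-0.03,0],[0,0,-0.26,0.02,0],[0,0,-0.27,0.02,0],[0,0,-0.25,0.07,0],[0,0,-0.26,0.07,0],[0,0,-0.23,0.12,0],[0,0,-0.24,0.12,0]]]'
$J '[[[0,0,-0.21,0.16,0],[0,0,-0.21,0.17,0],[0,0,-0.17,0.2,0],[0,0,-0.17,0.2,0],[0,0,-0.13,0.23,0],[0,0,-0.13,0.23,0],[0,0,-0.08,0.25,0],[0,0,-0.08,0.25,0],[0,0,-0.03,0.25,0],[0,0,-0.02,0.2,0]]]'
python3 -c "
from h import *
plan(blk(-.058,0),.149,83)"
```

```text
time: 70.72
position: [0.6359, -0.2059, 0.2467]
tool_rot: [-2.351, -2.082, 0.002]
ft_force: [-5.6, -0.2, 4.3]
grip_width: 0.18
time: 71.97
position: [0.5352, -0.1935, 0.2382]
tool_rot: [-2.351, -2.082, 0.0]
ft_force: [3.7, 0.3, 1.4]
grip_width: 0.176
time: 73.22
position: [0.487, -0.1878, 0.1526]
tool_rot: [-2.352, -2.083, 0.0]
ft_force: [2.6, 2.2, 2.7]
grip_width: 0.175
t 73.22 pos [ 0.487  -0.1878  0.1526] psi 83.06 turn 0.01 units after turn [-0.005 -0.014  0.09 ] F [2.6 2.2 2.7] w 0.175
```

```bash
J="python3 -m jog"
$J '[[[0,0,0,0.06,0],[0,0,0,0.06,0],[0,0,0,0,0],[0,0,0,0,0]]]'
$J '[[[0,0,0,0.05,0],[0,0,0,0.05,0],[0,0,0,0,0],[0,0,0,0,0]]]'
```

```text
time: 73.72
position: [0.4868, -0.1878, 0.1481]
tool_rot: [-2.351, -2.082, 0.001]
ft_force: [2.1, 2.2, -1.7]
grip_width: 0.173
time: 74.22
position: [0.4869, -0.1879, 0.1458]
tool_rot: [-2.352, -2.083, 0.002]
ft_force: [-2.9, 3.7, 9.2]
grip_width: 0.172
```

```bash
J="python3 -m jog"
$J '[[[0.45,0,0,0,0],[0.45,0,0,0,0],[0.45,0,0,0,0],[0.45,0,0,-0.6,0],[0.45,0,0,-0.8,0],[0.45,0,0,-0.8,0],[0.45,1,0,0,0],[0.45,0,0,0,0],[0.45,0,0,0,0]]]'|head -2
python3 - <<'E'
from h import *
S=snap('wrist','w15'); P=cloud(S).reshape(-1,3); P=P[np.isfinite(P[:,0])]; q=P[:,:2]-BC; a=q@BX; b=q@BYv
def st(n,m): print(n,m.sum(),np.percentile(P[m,2],[50,95]).round(4) if m.any() else None, a[m].min().round(4) if m.any() else '',a[m].max().round(4) if m.any() else '')
st('sleeve',(abs(a+.058)<.012)&(P[:,2]>.15)&(P[:,2]<.21)&(b>0)&(b<.045))
st('bar',(abs(a+.058)<.012)&(P[:,2]>.15)&(P[:,2]<.21)&(b>.06)&(b<.1))
st('hinge',(abs(a-.048)<.012)&(P[:,2]>.15)&(P[:,2]<.21)&(b>.04)&(b<.1))
st('thin',(abs(a)<.02)&(P[:,2]>.162)&(P[:,2]<.19)&(b>.02)&(b<.1))
for k in(.08,0): print(heads(S,blk(0,k),.155,.005))
E
```

```text
time: 75.35
position: [0.4917, -0.1488, 0.2323]
sleeve 674 [0.1754 0.1774] -0.0663 -0.0505
bar 804 [0.174  0.1755] -0.0644 -0.0526
hinge 1004 [0.1728 0.1744] 0.0416 0.0517
thin 1034 [0.1722 0.1736] -0.0048 0.0038
[ 5.527e-01 -1.169e-01  5.505e-01 -1.165e-01  3.370e-02  3.250e-02
  1.557e-01  8.960e+02]
[ 5.450e-01 -1.839e-01  5.420e-01 -1.832e-01  1.490e-02  4.800e-03
  1.547e-01  4.700e+01]
```

View pics/w15.png

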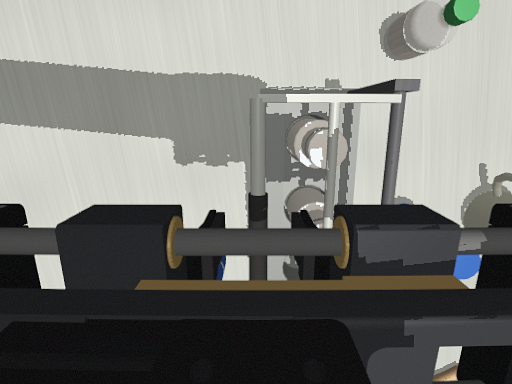

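Shut: the sleeve top is at z 0.177, level with the hinge. Now I'll retreat and do a last full check.

```bash
J="python3 -m jog"
$J '[[[0.45,0,0,-0.9,0],[0.45,0,0,-0.9,0],[0.45,-1,0,0,0],[0.45,-1,0,0,0],[0.45,-1,0,0,0],[0.45,-1,0,0,0],[0.45,-1,0,0,0],[0.45,-1,0,0,0],[0.45,-1,-0.5,0,0],[0.45,-1,-0.5,0,0]]]' |head -2
$J '[[[0.45,-1,-0.5,0,0],[0.45,-1,-0.5,0,0],[0.45,-1,-0.5,0,0],[0.45,0,-0.5,0,0],[0.45,0,0,0,0],[0.45,0,0,0,0]]]' |head -4
python3 chk.py top7
python3 - <<'E'
from h import *
A=load('top0');B=load('top7')
D=np.abs(A[1]-B[1])>.012; print('changed px', D.sum())
PB=cloud(B); m=(PB[:,:,2]>.15)&(PB[:,:,2]<.2)&(PB[:,:,0]>.47)&(PB[:,:,0]<.5)&(PB[:,:,1]>-.23)&(PB[:,:,1]<-.16); print('sleeve top z',np.percentile(PB[m][:,2],[50,90]),'before',np.percentile(cloud(A)[m][:,2],[50,90]))
cv2.imwrite('pics/c7.png',cv2.resize(B[0][80:280,60:480],None,fx=1.9,fy=1.9)[:,:,::-1])
E
```

```text
time: 76.65
position: [0.4119, -0.4632, 0.3035]
time: 77.4
position: [0.3209, -0.5694, 0.3048]
tool_rot: [2.35, 2.084, 0.001]
ft_force: [0.3, -0.0, 0.3]
r0 [4.450e-01 2.456e-01 4.446e-01 2.453e-01 3.180e-02 3.140e-02 1.466e-01
 1.440e+02] 0.0297 -0.0026
r1 [4.962e-01 2.434e-01 4.961e-01 2.433e-01 3.360e-02 3.230e-02 1.475e-01
 1.360e+02] 0.0809 0.0001
r2 [5.496e-01 2.383e-01 5.495e-01 2.374e-01 3.260e-02 3.410e-02 1.467e-01
 1.330e+02] 0.1345 0.0001
r3 [6.029e-01 2.344e-01 6.020e-01 2.342e-01 3.510e-02 3.260e-02 1.465e-01
 1.340e+02] 0.1879 0.0013
r4 [6.466e-01 2.291e-01 6.544e-01 2.288e-01 5.230e-02 3.360e-02 1.465e-01
 1.320e+02] 0.2319 0.0002
b 0.08 [ 5.537e-01 -1.210e-01  5.512e-01 -1.209e-01  3.430e-02  3.290e-02
  1.550e-01  9.800e+01] None
b 0 [ 5.452e-01 -2.027e-01  5.438e-01 -2.023e-01  3.370e-02  3.180e-02
  1.559e-01  9.700e+01] None
b -0.08 None None
changed px 14769
sleeve top z [0.17516199 0.17856343] before [0.1809566  0.18512964]
```

View pics/c7.png

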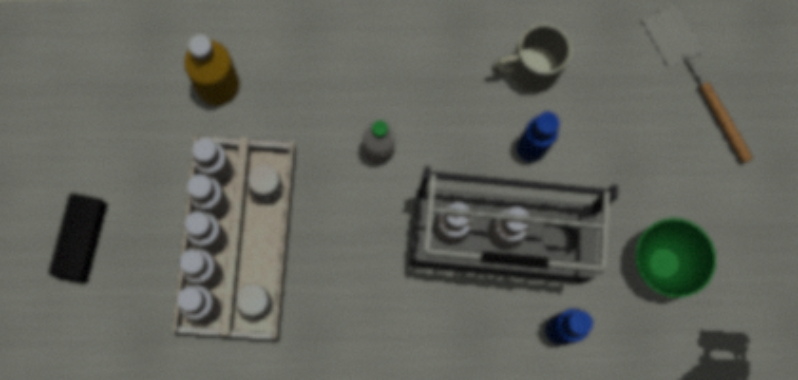

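All in place: five cartridges in the row, two spents in sockets, bar shut, bystanders unmoved. I'm handing the job in.

```bash
python3 -c "
from h import *
print(job.close_job())"
```

```text
the job is handed in; nothing more can be done
None
```

The job is done and handed in at about 77 s of the 210 s allowed; the hand-in gives no verdict.

**What I did**
- I moved both older cartridges to the front of the row.
- I swung the clamp bar fully back and stood the three new cartridges behind the older ones.
- I lowered both spent cartridges into the left and middle sockets, then shut the bar and retreated.

**Last checks**
- **Row:** the older cartridges stand at x ≈ 0.030 and 0.081 m from the front stop, and the new ones at about 0.134, 0.187 and 0.239 m. All are within 3 mm of the row's centre line, with head tops at 0.147 m, which means they stand on the floor.
- **Sockets:** both spent heads top out at 0.155–0.156 m, so they are fully down.
- **Clamp bar:** the sleeve top is at 0.177 m, about 0.01 rad from shut.
- **Bystanders:** by eye, the tins, soap, bowl and adapter are where they started; I did not measure them.

**What disagreed**
- The top camera read about 5 mm too low in y compared with the wrist camera and the gripper. I corrected all positions for that.
- The last automatic fit of the rearmost new cartridge picked up part of its neighbour's head, so it printed 0.232 m instead of 0.239 m. I set it down at 0.239 m, and the mean of those same points agrees.
- I saw no sign of any cartridge being knocked aside.

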